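# Close the last jewel case and stack the order for dispatch

### The job

To ready the finished jewel cases for dispatch, clip the loose lid into the open case where it stands on the bench, pressing until both end tabs have caught and the lid lies flat, before that case goes to the tray. Stack all the cases, one on the other, in a single square column with their edges in line inside the white outline on the tray, the newly closed case on top. Set each one down, never drop it, and leave the other things on the bench alone.

Things in the scene. Friction and masses are not known exactly. Their poses are not given: they have to be found in the camera images.
- closed1: a closed jewel case, one of three to five alike (None if absent): 102 x 60 mm navy shell 32 mm high under a cream lid 104 x 62 x 8 mm, 40 mm high in all, flat top, 0.2 to 0.4 kg. Origin at the centre of its underside, x along the 104 mm length, y across the 62 mm width, z up; turning it half round changes nothing.
- closed2: a closed jewel case, one of three to five alike (None if absent): 102 x 60 mm navy shell 32 mm high under a cream lid 104 x 62 x 8 mm, 40 mm high in all, flat top, 0.2 to 0.4 kg. Origin at the centre of its underside, x along the 104 mm length, y across the 62 mm width, z up; turning it half round changes nothing.
- closed3: a closed jewel case, one of three to five alike (None if absent): 102 x 60 mm navy shell 32 mm high under a cream lid 104 x 62 x 8 mm, 40 mm high in all, flat top, 0.2 to 0.4 kg. Origin at the centre of its underside, x along the 104 mm length, y across the 62 mm width, z up; turning it half round changes nothing.
- closed4: a closed jewel case, one of three to five alike (None if absent): 102 x 60 mm navy shell 32 mm high under a cream lid 104 x 62 x 8 mm, 40 mm high in all, flat top, 0.2 to 0.4 kg. Origin at the centre of its underside, x along the 104 mm length, y across the 62 mm width, z up; turning it half round changes nothing.
- closed5: a closed jewel case, one of three to five alike (None if absent): 102 x 60 mm navy shell 32 mm high under a cream lid 104 x 62 x 8 mm, 40 mm high in all, flat top, 0.2 to 0.4 kg. Origin at the centre of its underside, x along the 104 mm length, y across the 62 mm width, z up; turning it half round changes nothing.
- open_case: the case that lacks its lid: navy shell, 102 x 60 mm outside, 32 mm high, open on top, a gold bangle (fixed, below 22 mm) inside; long walls 3 mm, end walls 5 mm thick. Flush with the rim a lighter blue ledge, 4 mm deep, 6 mm tall, runs inside each end wall. Loose, 0.18 to 0.33 kg. Origin: centre of the underside, x along the length, y across, z up. 40 mm high with its lid home.
- lid: loose cream lid, 72 g: plate 104 x 62 x 8 mm (22 to 30 mm above its origin), standing upright on two sprung end tabs 22 mm long, 30 mm wide; two ribs, 6 mm deep, enter between the case's long walls with 3 mm to spare each side. Either way round fits. Origin: centre, at the tabs' lower ends, x along the length, y across, z up. Lid home: origin 10 mm above the case's (up to 1 mm play).
- lid_end_a (a point): middle of the lid plate's underside at its +x end, 45 mm from the lid's middle; 32 mm above the case's underside when home. Set over the case, the lid first rests on the tabs' ramps, its plate about 15 mm above the rim; then push it down on top (about 7 N at each end or 14 N in the middle).
- lid_end_b (a point): the same at the lid's -x end.
- tab_a (a joint): how far the sprung tab at the lid's +x end is pressed inward, m: 0 free, about 0.003 while passing the ledge, near 0 again once caught under it. Each tab ramps out from 39 mm (tip) to a tooth at 45 mm from the lid's middle; the ledges' edges are 42 mm from the case's middle, so up to 3 mm of misplacement lengthways is tolerated.
- tab_b (a joint): the same for the tab at the lid's -x end.
- tray: dispatch tray fixed to the bench: wood, 190 x 160 mm with green floor 6 mm above the bench and a rim 6 mm wide and 14 mm high. Origin at the centre of its underside, x along the 190 mm side.
- mark (a point): centre of the white rectangular outline (110 x 70 mm, its long side along the tray's x) on the tray's floor, at floor height: the column stands inside it.
- compound_bar: bystander: bar of red polishing compound in a paper band, 45 x 120 x 32 mm, origin at the centre of its underside.
- wheel: bystander: felt polishing wheel lying flat, 90 mm across, 22 mm thick, origin at the centre of its underside.
- jar: bystander: amber jar with a brass cap, 64 mm across, 75 mm high, origin at the centre of its underside.

How it is judged (in metres and radians):
On the way:
1. the lid is clipped into the open case, both tabs caught, while that case still stands on the bench off the tray (value of joint each of tab_a, tab_b below 0.0022 m and z of lid_end_a in the frame of open_case between 0.03 and 0.034 m and z of lid_end_b in the frame of open_case between 0.03 and 0.034 m and horizontal distance between lid and open_case below 0.005 m and height (world z) of open_case below 0.005 m and horizontal distance between open_case and mark above 0.1 m), for 0.2 s.
At the end, for the whole second after the job is handed in: The lid is clipped home in its case (within 2 mm, both tabs sprung back); all cases stand still and upright in one column on the tray, the newly closed one on top, each within 12 mm of the outline's middle, 10 mm of the others and 0.1 rad of the tray's long side (value of joint each of tab_a, tab_b below 0.0022 m and z of lid_end_a in the frame of open_case between 0.03 and 0.034 m and z of lid_end_b in the frame of open_case between 0.03 and 0.034 m and horizontal distance between lid and open_case below 0.005 m and horizontal distance between each of closed1, closed2, closed3, closed4, closed5, open_case and mark below 0.012 m and angle between the x axis of each of closed1, closed2, closed3, closed4, closed5, open_case and the x axis of tray, either way round below 0.1 rad and angle between each of closed1, closed2, closed3, closed4, closed5, open_case's own z axis and vertical below 0.06 rad and linear speed of each of closed1, closed2, closed3, closed4, closed5, open_case below 0.02 m/s and horizontal distance between closed1 and closed2 below 0.01 m and horizontal distance between each of closed1, closed2 and closed3 below 0.01 m and horizontal distance between each of closed1, closed2, closed3 and closed4 below 0.01 m and horizontal distance between each of closed1, closed2, closed3, closed4 and closed5 below 0.01 m and horizontal distance between each of closed1, closed2, closed3, closed4, closed5 and open_case below 0.01 m and z of open_case in the frame of closed1 above 0.03 m and z of open_case in the frame of closed2 above 0.03 m and z of open_case in the frame of closed3 above 0.03 m and z of open_case in the frame of closed4 above 0.03 m and z of open_case in the frame of closed5 above 0.03 m); the robot touches nothing.
It fails at once if the compound bar is moved more than 25 mm (distance of compound_bar from where it was at the start of the episode above 0.025 m).
It fails at once if the wheel is moved more than 25 mm (distance of wheel from where it was at the start of the episode above 0.025 m).
It fails at once if the jar is moved more than 25 mm (distance of jar from where it was at the start of the episode above 0.025 m).
It fails at once if a case is dropped, free of the fingers, from more than about 6 cm ((linear speed of closed1 above 1.1 m/s and contact force between the fingers and closed1 below 0.1 N) or (linear speed of closed2 above 1.1 m/s and contact force between the fingers and closed2 below 0.1 N) or (linear speed of closed3 above 1.1 m/s and contact force between the fingers and closed3 below 0.1 N) or (linear speed of closed4 above 1.1 m/s and contact force between the fingers and closed4 below 0.1 N) or (linear speed of closed5 above 1.1 m/s and contact force between the fingers and closed5 below 0.1 N) or (linear speed of open_case above 1.1 m/s and contact force between the fingers and open_case below 0.1 N)).
Of closed1, closed2, closed3, closed4, closed5 only 3 to 5 are there at a start; the rules pass over those that are not, and their reading is None.
At some moment in a run one of open_case, lid may be knocked a few centimetres aside while the robot is not near it.
It also fails if it takes over 210 s, if anything falls off the work surface, if the arm or the gripper's body presses on something with over 40 N, if the wrist force passes 120 N, or if a joint passes its speed limit or range.

### The arm

A 6-joint arm with a two-finger parallel gripper is mounted at the origin on the work surface. World frame = base frame: x ahead of the robot, y to its left, z up, the work surface at z = 0. Lengths are in mm, angles in degrees, forces in N, time in s.
With the tool pointing down it reaches from about 400 to 825 mm from the base axis. Payload 7 kg.
Tool frame: the origin (TCP) lies at the very end of the fingers, on their centre line; the grasp point (between the pads) lies 19 mm behind it (arm.pinch_z is the distance from the TCP to the grasp point, in mm); z points along the fingers, y is the line along which they close (so a half turn about z gives the same grasp; the last joint's range is limited). The gripper opens to 85 mm and grips with 20 to 120 N. Pads are 22 mm wide; open, the fingers measure 114 mm over their backs; the gripper's body (76 mm by 85 mm) begins 54 mm behind the grasp point. The pads swing forward as they close: fully open they stand 13 mm farther back than shut.
Start: joints at [84.632, 20.546, 0.682, 0, -70.136, -16.507], TCP at [251.506, 626.37, 231.302] pointing down, gripper open.
Joint ranges: [-176.03, 176.03], [-82.01, 121.73], [-58.28, 71.71], [-173.87, 95.51], [-174.79, -0.11], [-173.66, 173.66]. Speed limits (degrees/s): [136.94, 136.94, 172.46, 180, 180, 180].

### API

Orientations are given as [roll, pitch, yaw] about the fixed x, y, z axes, in that order (R = Rz(yaw) Ry(pitch) Rx(roll)).
In Python, from plant import arm gives the robot as it stands. Calls block until the motion is done:
- arm.move_ptp(position, orientation): joint-space move of the TCP to a pose.
- arm.move_straight(position, attitude=None, feed=150, force_limit=None): straight line of the TCP; attitude=None keeps the orientation; feed is the mean speed in mm/s. With force_limit (N) it stops when the force on the tool has changed by that much, and returns True; else False.
- arm.movej(angles): joint-space move.
- arm.move_gripper(opening): finger opening in mm; the grip force is fixed at half the most; returns when the fingers have stopped.
- arm.pause(seconds).
- arm.ik(position, orientation): joint angles nearest the present ones, or None.
- arm.read_state(): the state.
- arm.read_camera(name): name is "side" or "top" or "wrist"; returns the picture (384x512x3 uint8, blue, green, red); there is no depth.
- arm.camera_model(name): a dict with "mtx" (3x3 intrinsics, pixels), "R" (3x3) and "t" (3): a world point X has camera coordinates R X + t; the wrist camera has in their place "tool_from_camera" (4x4, takes a point from camera to tool coordinates, whose origin is the TCP and whose axes are the flange's). Camera axes: x right, y down, z forward; pixel columns grow to the right and rows downward; lengths in mm; the calibration is good to about 2 mm. A picture is of the moment at which its call begins: read the wrist's pose just before it. camera_model takes no time and is no camera call.
A pose or a line that the arm cannot do raises arm.IKError and nothing moves.
- arm.job_done(): hands the job in; it is judged then, once.
The state is a dict: "time": time; "q": joint angles; "qd": joint speeds; "joint_torque": joint torques, N m; "ee_pos": TCP position; "ee_rot": TCP orientation; "force": force on the tool from outside, world axes, zero at the start; "ft_torque": the same for the moment, N m; "grip_width": finger opening in mm; "grasp_force": force on a finger pad.
Only numpy, scipy, OpenCV 4.12 (cv2) and the standard library are available. Lean on these libraries where they do the work, as an engineer would, in place of code of your own. Each camera call takes 0.05 s, during which the arm holds its last target. There are 200 camera calls.

## Working session

There is one attempt and no reset: what is moved stays moved. The work goes in short steps, each a Python script; the robot and the scene stay as the last script left them, time stands still between calls to the robot, and variables do not carry over. Pictures are saved under pics/ and viewed, at most 14 in all, crops included, and the job is handed in when it is done.

```bash
ls; mkdir -p pics; python3 - <<'E'
from plant import arm
import cv2,numpy as np
for n in ("top","side"):
    im=arm.read_camera(n); cv2.imwrite(f"pics/{n}0.png",cv2.resize(im,(800,600),interpolation=cv2.INTER_CUBIC))
    cv2.imwrite(f"pics/{n}0_raw.png",im)
    m=arm.camera_model(n); print(n,{k:np.round(v,3).tolist() for k,v in m.items()})
print({k:np.round(v,3).tolist() for k,v in arm.camera_model("wrist").items()}); s=arm.read_state();print(s['ee_rot'],s['time'],arm.pinch_z,s['grip_width'])
E
```

```text
pics
plant.py
top {'mtx': [[354.567, 0.0, 252.972], [0.0, 354.567, 194.562], [0.0, 0.0, 1.0]], 'R': [[-0.023, -1.0, 0.005], [-0.993, 0.023, -0.12], [0.12, -0.007, -0.993]], 't': [14.882, 619.296, 1004.069]}
side {'mtx': [[452.435, 0.0, 252.792], [0.0, 452.435, 187.955], [0.0, 0.0, 1.0]], 'R': [[0.884, -0.467, -0.012], [-0.26, -0.47, -0.844], [0.389, 0.749, -0.537]], 't': [-518.234, 187.934, 1014.188]}
{'mtx': [[266.371, 0.0, 252.782], [0.0, 266.371, 192.579], [0.0, 0.0, 1.0]], 'tool_from_camera': [[-0.0, -0.954, -0.3, 76.302], [1.0, -0.0, 0.0, 0.164], [-0.0, -0.3, 0.954, -142.791], [0.0, 0.0, 0.0, 1.0]]}
[ 1.79913900e+02 -8.94261171e-03 -2.18841964e+01] 0.1 18.700000000000003 85.61779542055464
```

View pics/top0.png

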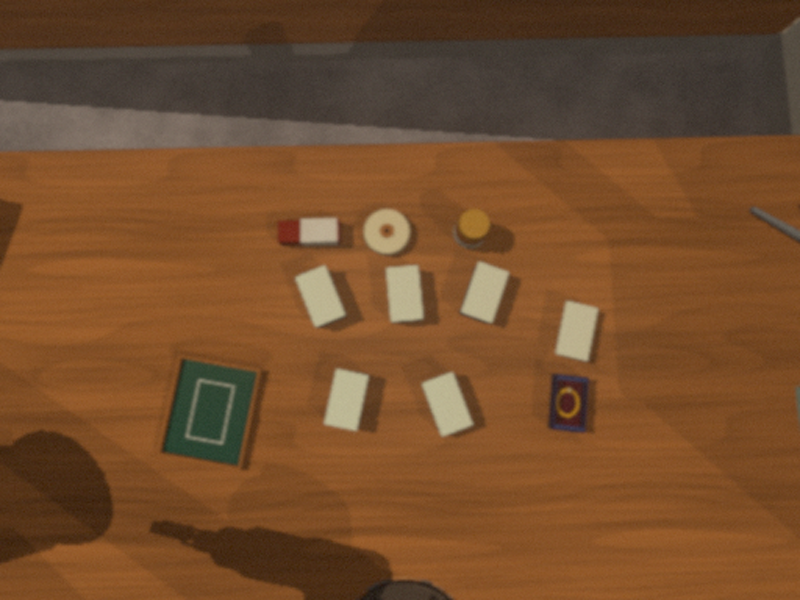

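View pics/side0.png

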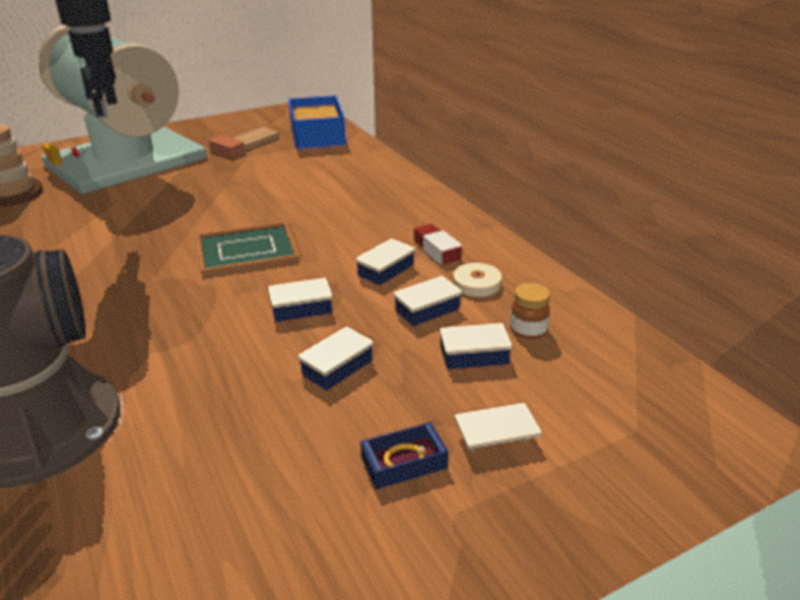

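Both pictures show five closed cases, the lid (top view, 578,331), the open case (569,403), the tray (211,411) and the three bystanders at the far edge.

```bash
cat > h.py <<'E'
from plant import arm
import cv2,numpy as np
from scipy.spatial.transform import Rotation as Ro
def cam(n,st=None):
    m=arm.camera_model(n)
    if n!="wrist": return m["mtx"],m["R"],m["t"]
    T=np.eye(4);T[:3,:3]=Ro.from_euler('xyz',st['ee_rot'],degrees=True).as_matrix();T[:3,3]=st['ee_pos']
    W=np.linalg.inv(T@m["tool_from_camera"]); return m["mtx"],W[:3,:3],W[:3,3]
def toworld(px,z,c):
    K,R,t=c; px=np.atleast_2d(px).astype(float)
    d=(R.T@np.linalg.inv(K)@np.c_[px,np.ones(len(px))].T).T; o=-R.T@t
    return (o+d*((z-o[2])/d[:,2])[:,None])[:,:2]
def topix(X,c):
    K,R,t=c; p=(K@(R@np.atleast_2d(X).T+np.reshape(t,(3,1)))).T; return p[:,:2]/p[:,2:]
def rect(pts):
    "centre, long, short, yaw of long side (deg, -90..90)"
    b=cv2.boxPoints(cv2.minAreaRect(pts.astype(np.float32))); e1,e2=b[1]-b[0],b[2]-b[1]
    l=e1 if np.linalg.norm(e1)>np.linalg.norm(e2) else e2
    L=sorted([np.linalg.norm(e1),np.linalg.norm(e2)])
    y=np.degrees(np.arctan2(l[1],l[0])); return b.mean(0),L[1],L[0],(y+90)%180-90
def blobs(mask,z,c,amin,amax,s=4):
    out=[]
    for k in cv2.findContours(mask,cv2.RETR_EXTERNAL,cv2.CHAIN_APPROX_NONE)[0]:
        w=toworld((k[:,0]+.5)/s-.5,z,c); a=cv2.contourArea(w.astype(np.float32))
        if amin<a<amax: out.append(rect(w))
    return out
def up(im,s=4): return cv2.resize(im,None,fx=s,fy=s,interpolation=cv2.INTER_CUBIC)
def cream(im): # bright, little saturation
    return (im.min(2)>np.float32(.55)*im.max(2)).astype(np.uint8)*(im.max(2)>120).astype(np.uint8)
def down(yaw): # tool pointing down, tool y across an object whose x has this yaw
    return [180,0,yaw]
def nearyaw(p,yaw):
    "choose the half turn with least wrist angle"
    best=None
    for y in (yaw,yaw+180,yaw-180):
        q=arm.ik(list(p),down(y))
        if q is not None and (best is None or abs(q[5])<best[0]): best=(abs(q[5]),y)
    return best[1]
E
python3 - <<'E'
from h import *
im=up(cv2.imread("pics/top0_raw.png")); c=cam("top")
for r in blobs(cream(im),40,c,3000,9000): print("cream",np.round(r[0],1),np.round(r[1:],1))
hsv=cv2.cvtColor(im,cv2.COLOR_BGR2HSV)
g=cv2.inRange(hsv,(50,60,20),(95,255,255))
for r in blobs(g,6,c,5000,40000): print("green",np.round(r[0],1),np.round(r[1:],1))
w=cream(im)
n=cv2.inRange(hsv,(105,60,15),(135,255,255))
for r in blobs(n,32,c,2000,9000): print("navy",np.round(r[0],1),np.round(r[1:],1))
print(toworld([[211*.64,411*.64]],6,c),toworld([[569*.64,403*.64]],32,c))
E
```

```text
cream [433.7 -89. ] [108.1  66.7  19. ]
cream [446.2  95.8] [107.6  66.6 -13.2]
cream [ 562.5 -335.7] [106.7  66.7 -15.2]
cream [639.  142.3] [108.8  66.6  21.6]
cream [640.3 -16.2] [108.3  67.3   3.9]
cream [ 639.4 -167.3] [108.   67.2 -21.3]
cream [765.7 143.8] [ 75.   50.  -89.9]
cream [759.4  14.7] [88.7 88.1 59.7]
green [427.4 356.5] [169.4 137.7 -11.5]
[[427.62385893 353.13540469]] [[ 428.17764103 -316.7447054 ]]
```

```bash
cat >> h.py <<'E'
def wristshot(name,x,y,yaw=0,z=140):
    arm.move_ptp([x,y,z],down(yaw)); arm.pause(.3); st=arm.read_state(); im=arm.read_camera("wrist")
    cv2.imwrite(f"pics/{name}_raw.png",im); return im,cam("wrist",st)
E
python3 - <<'E'
from h import *
print(toworld([[135,263]],6,cam("top")))
s=arm.read_state(); arm.move_straight([s['ee_pos'][0],s['ee_pos'][1],290])
for nm,x,y in (("tray",430,353),("lid",500,-325)):
    im,c=wristshot(nm,x,y,0,260 if nm=="tray" else 140)
    cv2.imwrite(f"pics/{nm}.png",cv2.resize(im,(800,600),interpolation=cv2.INTER_CUBIC)); np.savez(f"pics/{nm}.npz",K=c[0],R=c[1],t=c[2])
print(arm.read_state()['time'],arm.read_state()['ee_pos'])
E
```

```text
[[427.74295519 353.25517391]]
5.0417 [ 500.18117621 -324.75378225  140.03867702]
```

View pics/tray.png

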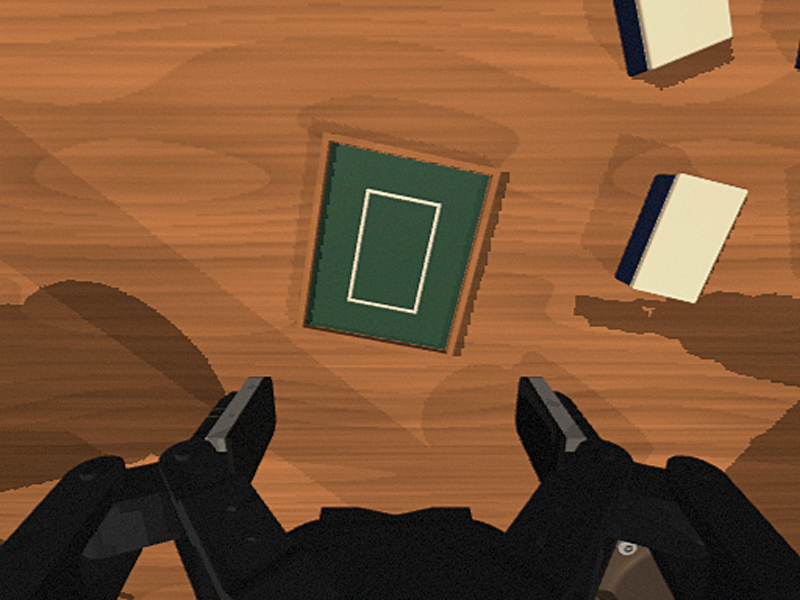

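View pics/lid.png

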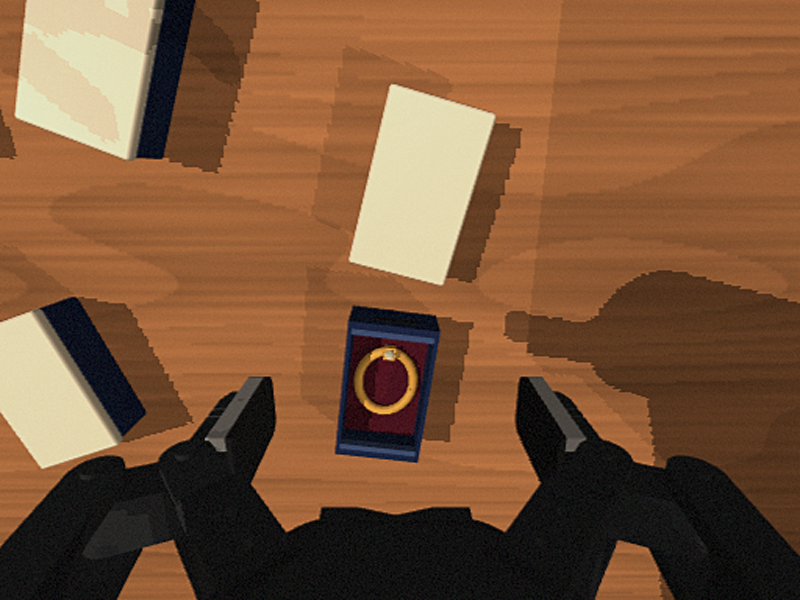

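The tray outline is clear, with corners near (368,190),(441,204),(416,313),(348,299). The lid's top corners are about (393,85),(495,115),(443,285),(349,262); the open case's rim needs an enlargement.

```bash
python3 - <<'E'
from h import *
im=cv2.imread("pics/lid_raw.png"); cv2.imwrite("pics/crop1.png",cv2.resize(im[190:300,205:290],None,fx=5.4,fy=5.4,interpolation=cv2.INTER_CUBIC))
d=np.load("pics/lid.npz"); c=(d['K'],d['R'],d['t'])
for r in blobs(cream(up(im)),30,c,3000,9000): print("lid30",r)
print(rect(toworld(np.array([(393,85),(495,115),(443,285),(349,262)])/1.5625,30,c)))
r=blobs(cream(up(cv2.imread("pics/top0_raw.png"))),30,cam("top"),3000,9000); print([q for q in r if q[0][1]<-300])
d=np.load("pics/tray.npz"); c=(d['K'],d['R'],d['t'])
print("mark",rect(toworld(np.array([(368,190),(441,204),(416,313),(348,299)])/1.5625,6,c)))
im=cv2.imread("pics/tray_raw.png"); g=cv2.inRange(cv2.cvtColor(up(im),cv2.COLOR_BGR2HSV),(50,60,20),(95,255,255))
print(blobs(g,6,c,5000,40000))
for r in blobs(cream(up(im)),40,c,3000,9000): print("case40",r)
E
```

```text
lid30 (array([429.83533, -79.75729], dtype=float32), np.float32(107.66957), np.float32(65.96321), np.float32(19.505798))
lid30 (array([ 564.5583 , -338.16907], dtype=float32), np.float32(103.47437), np.float32(62.098774), np.float32(-14.951469))
lid30 (array([ 632.1619 , -157.00757], dtype=float32), np.float32(84.808334), np.float32(65.57643), np.float32(-21.04158))
(array([ 564.0178 , -338.34247], dtype=float32), np.float32(102.40347), np.float32(60.49891), np.float32(-14.5839615))
[(array([ 563.1886 , -339.05194], dtype=float32), np.float32(107.77575), np.float32(67.38974), np.float32(-15.15992))]
mark (array([428.74725, 355.6657 ], dtype=float32), np.float32(109.54156), np.float32(69.65525), np.float32(-11.36068))
[(array([429.27896, 356.50366], dtype=float32), np.float32(175.61263), np.float32(145.24933), np.float32(-11.322487))]
case40 (array([435.6881 , 356.35742], dtype=float32), np.float32(101.880516), np.float32(65.76577), np.float32(-11.240837))
case40 (array([447.39844 ,  99.090996], dtype=float32), np.float32(104.04023), np.float32(65.91951), np.float32(-13.232765))
```

View pics/crop1.png

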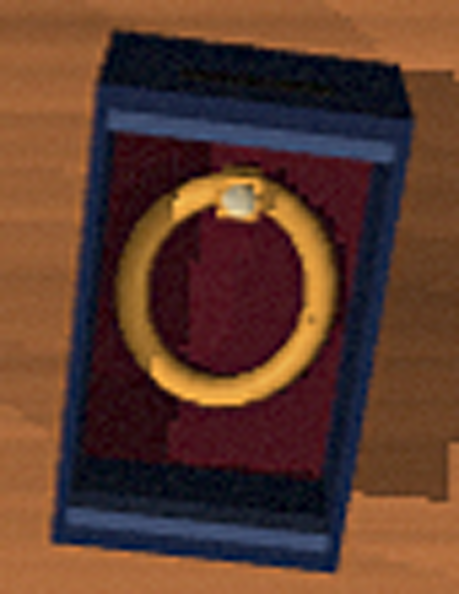

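The rim corners in the crop are at (97,85), (412,117), (335,571), (52,542).

```bash
cat >> h.py <<'E'
def pick(p,yaw,zt,zup):
    yaw=nearyaw([*p,zt+60],yaw); arm.move_ptp([*p,zup],down(yaw)); arm.move_straight([*p,zt],feed=150)
    arm.move_gripper(45); s=arm.read_state(); print("grip",round(s['grip_width'],1),round(s['grasp_force'],1)); arm.move_straight([*p,zup],feed=150)
    s=arm.read_state(); print("lifted",round(s['grip_width'],1),round(s['grasp_force'],1),round(s['time'],1))
E
python3 - <<'E'
from h import *
d=np.load("pics/lid.npz"); c=(d['K'],d['R'],d['t'])
px=np.array([(97,85),(412,117),(335,571),(52,542)])/5.4-.4+[205,190]
w=toworld(px,32,c); r=rect(w); print(np.round(w,1).tolist(),w.mean(0),r)
e=[w[0]-w[3],w[1]-w[2]];print([np.linalg.norm(k) for k in e],[np.degrees(np.arctan2(k[1],k[0])) for k in e], np.linalg.norm(w[0]-w[1]),np.linalg.norm(w[3]-w[2]))
pick([564.5,-338.2],-14.9,3,150)
im,c=wristshot("held",520,-327,0,140)   # look at the case again with the lid held
cv2.imwrite("pics/held.png",cv2.resize(im,(800,600),interpolation=cv2.INTER_CUBIC)); np.savez("pics/held.npz",K=c[0],R=c[1],t=c[2])
E
```

```text
[[484.1, -294.3], [477.7, -353.0], [376.4, -340.2], [383.5, -281.7]] [ 430.41596247 -317.31681223] (array([ 430.6154 , -317.33926], dtype=float32), np.float32(102.35967), np.float32(59.03163), np.float32(-7.18573))
[np.float64(101.32907190223978), np.float64(102.13185691353938)] [np.float64(-7.1917210023203815), np.float64(-7.185748520101027)] 59.03002675958367 59.032031411871344
grip 60.7 63.5
lifted 60.6 64.8 8.0
```

View pics/held.png

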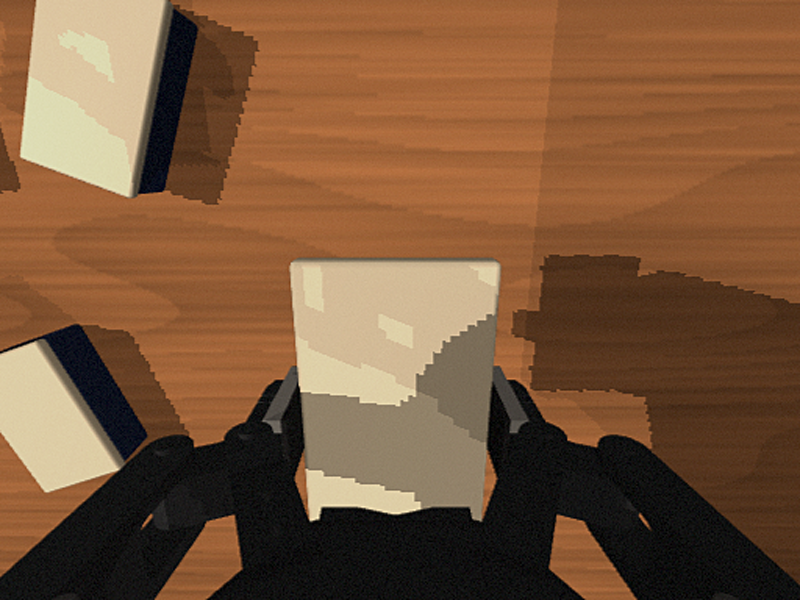

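The lid is held squarely, its front edge at row 261 (columns 291–499). I'll compute its offset in the hand and recheck the case from the top camera.

```bash
python3 - <<'E'
from h import *
d=np.load("pics/held.npz"); c=(d['K'],d['R'],d['t'])
for z in (165,167,169): print(z,toworld(np.array([(291,261),(499,261)])/1.5625,z,c).round(1).tolist())
print(arm.read_state()['ee_pos'])
arm.move_ptp([640,-260,200],down(0)); arm.pause(.2)
im=arm.read_camera("top"); a=cv2.imread("pics/top0_raw.png")
x,y=(np.array([569,403])*.64).astype(int); A=np.hstack([k[y-30:y+30,x-35:x+25] for k in (a,im)])
cv2.imwrite("pics/cmp.png",cv2.resize(A,None,fx=5,fy=5)); print(cv2.absdiff(A[:,:60],A[:,60:]).mean())
E
```

```text
165 [[571.8, -297.1], [571.8, -356.9]]
167 [[572.2, -297.6], [572.2, -356.4]]
169 [[572.7, -298.1], [572.6, -355.9]]
[ 520.39604414 -327.04523997  139.77603102]
21.301296296296297
```

View pics/cmp.png

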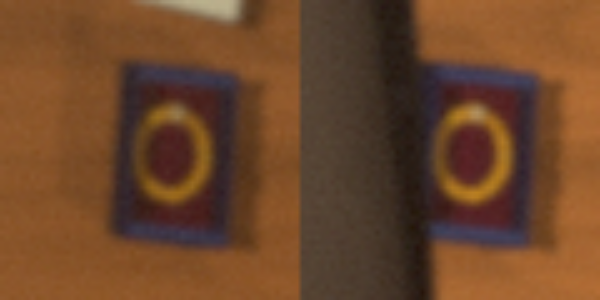

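The case has not moved and the lid is centred in the hand, so I'll place it and press.

```bash
python3 - <<'E'
from h import *
p=[430.5,-317.3]; yaw=nearyaw([*p,100],-7.2)
arm.move_ptp([*p,100],down(yaw)); arm.move_straight([*p,40],feed=100)
print(arm.move_straight([*p,26],feed=25,force_limit=3)); s=arm.read_state(); print(s['ee_pos'],s['force'])
arm.move_gripper(85); arm.move_straight([*p,110]); 
u=np.array([np.cos(np.radians(yaw)),np.sin(np.radians(yaw))])
q=p-25*u   # back off to see
im,c=wristshot("rest",p[0]+90,p[1],yaw,150)
cv2.imwrite("pics/rest.png",cv2.resize(im,(800,600),interpolation=cv2.INTER_CUBIC)); np.savez("pics/rest.npz",K=c[0],R=c[1],t=c[2])
print(arm.read_state()['time'])
E
```

```text
True
[ 430.66066999 -317.41131173   28.16948857] [-0.22524677  0.00710195  1.2000372 ]
15.375
```

View pics/rest.png

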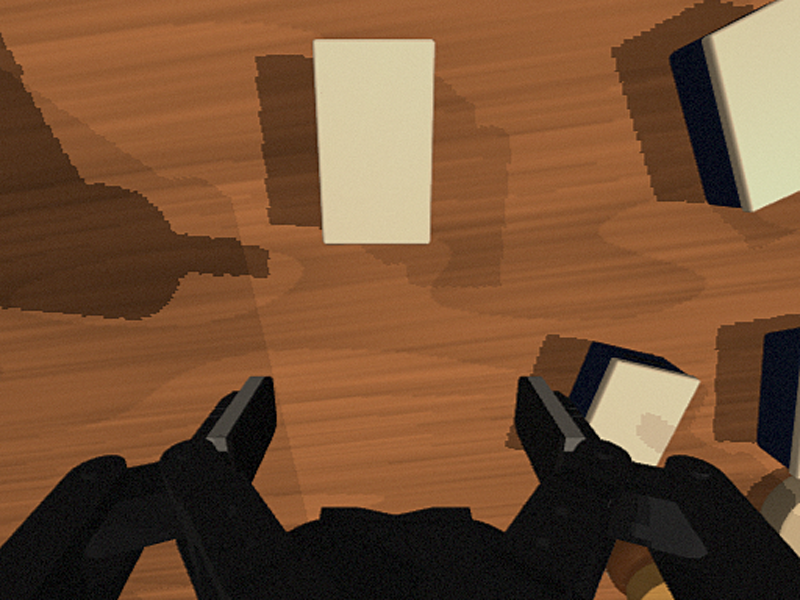

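The lid rests level on its ramps at (375,140). Next I press with closed fingers, at the middle and then at each end.

```bash
python3 - <<'E'
from h import *
d=np.load("pics/rest.npz"); c=(d['K'],d['R'],d['t'])
r=[k for k in blobs(cream(up(cv2.imread("pics/rest_raw.png"))),55,c,3000,9000)]; print(r)
p=np.array([430.5,-317.3]); s=arm.read_state(); yaw=s['ee_rot'][2]; u=np.array([np.cos(np.radians(yaw)),np.sin(np.radians(yaw))])
arm.move_gripper(0)
for o,f in ((0,35),(40,25),(-40,25),(0,30)):
    q=p+o*u; arm.move_ptp([*q,75],down(yaw)); arm.move_straight([*q,60],feed=100)
    hit=arm.move_straight([*q,37.5],feed=20,force_limit=f); s=arm.read_state(); print(o,hit,s['ee_pos'].round(1),s['force'].round(1)); arm.move_straight([*q,75])
arm.move_gripper(85)
im,c=wristshot("shut",p[0]+90,p[1],yaw,150); print(blobs(cream(up(im)),40,c,3000,9000))
im=arm.read_camera("side"); cv2.imwrite("pics/side1.png",cv2.resize(im[180:330,200:370],(800,600*0+706))[:600]); 
print(arm.read_state()['time'])
E
```

```text
[(array([ 614.22046, -170.05458], dtype=float32), np.float32(69.15959), np.float32(59.00385), np.float32(-21.147095)), (array([ 430.1887 , -317.05496], dtype=float32), np.float32(102.606346), np.float32(61.644424), np.float32(-7.2434616)), (array([ 437.44427, -108.83931], dtype=float32), np.float32(97.43783), np.float32(43.67762), np.float32(19.149696))]
0 True [ 430.4 -317.3   40.1] [-0.5  1.8  6.1]
40 True [ 390.7 -312.3   40.1] [-0.4  1.   6.8]
-40 True [ 470.1 -322.3   40.1] [-1.   1.8  5.9]
0 True [ 430.4 -317.3   40.1] [-0.9  1.4  6.1]
[(array([ 624.9905 , -161.22516], dtype=float32), np.float32(73.34902), np.float32(62.84165), np.float32(-21.506203)), (array([ 431.28897, -317.6568 ], dtype=float32), np.float32(103.35507), np.float32(61.81584), np.float32(-7.346382)), (array([437.24  , -96.4259], dtype=float32), np.float32(103.62184), np.float32(46.31791), np.float32(18.934471))]
26.0333
```

View pics/side1.png

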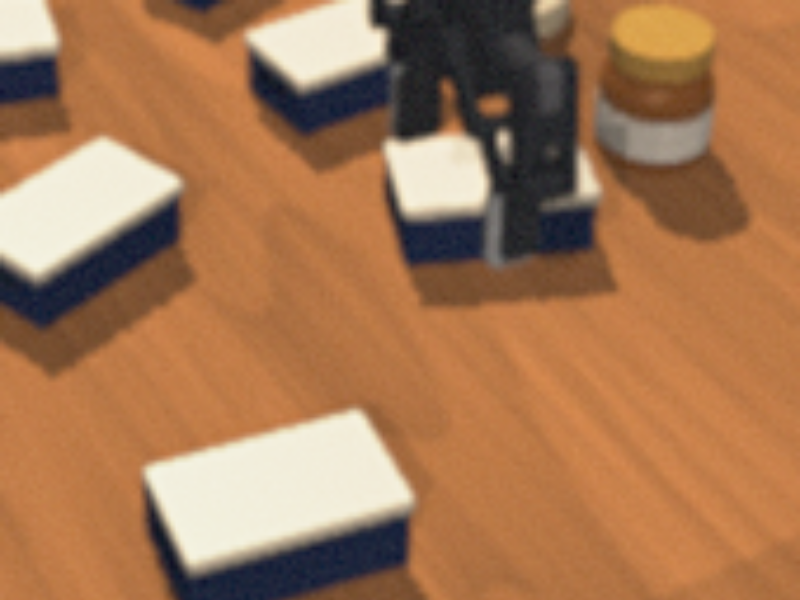

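Lid is flat at 40.1 mm at the middle and both ends (side crop: cream lid flush on the near case at (280,500)). First closed case to the tray next.

```bash
cat >> h.py <<'E'
MARK=np.array([429.,356.]);MY=-11.35
def look(name,p,yaw,ztop,z):
    "wrist view of a cream top near p; tool yaw as given"
    u=np.array([np.cos(np.radians(yaw)),np.sin(np.radians(yaw))]); q=np.array(p)+45*u
    im,c=wristshot(name,q[0],q[1],yaw,z)
    b=blobs(cream(up(im)),ztop,c,5000,8000); return min(b,key=lambda r:np.linalg.norm(r[0]-p)) if b else None
def stack(p,yaw,n,zt=5):
    "move the case near p to level n (0=floor)"
    zc=max(150,6+40*n+zt+45); yaw=nearyaw([*p,120],yaw)
    s=arm.read_state()
    if s['ee_pos'][2]<zc-1: arm.move_straight([*s['ee_pos'][:2],zc])
    r=look(f"c{n}",p,yaw,40,150); print("case",r)
    assert r and np.linalg.norm(r[0]-p)<50 and abs(r[1]-104)<3.5 and abs(r[2]-62)<3.5
    pick(r[0].astype(float),r[3],zt,zc)
    assert arm.read_state()['grip_width']>56
    y=nearyaw([*MARK,200],MY); z=6+40*n+zt
    arm.move_ptp([*MARK,zc],down(y)); arm.move_straight([*MARK,z+5],feed=120)
    hit=arm.move_straight([*MARK,z-1.5],feed=20,force_limit=3); s=arm.read_state(); print("down",hit,s['ee_pos'].round(1),z,s['force'].round(1))
    assert s['ee_pos'][2]<z+2.5
    arm.pause(.2); arm.move_gripper(85); arm.move_straight([*MARK,z+60],feed=150)
    r=look(f"s{n}",MARK,y,46+40*n,46+40*n+100); print("stacked",n,r,arm.read_state()['time'])
    return r
E
python3 - <<'E'
from h import *
stack([446.2,97.5],-13.2,0)
E
```

```text
case (array([447.57544 ,  97.050804], dtype=float32), np.float32(103.84119), np.float32(61.849716), np.float32(-13.131821))
grip 61.0 63.6
lifted 61.0 65.7 31.2
down True [429.4 356.6  12.1] 11 [-0.8 -0.1  5.6]
stacked 0 (array([435.0725 , 355.53357], dtype=float32), np.float32(116.22848), np.float32(61.76656), np.float32(-11.35318)) 35.7
```

The first case is down; its long-side reading is inflated by the white outline merging with it. Next three, with a check after each.

```bash
python3 - <<'E'
from h import *
for n,(p,y) in enumerate([([433.7,-89],19),([639,142.3],21.6),([640.3,-16.2],3.9)],1):
    r=stack(p,y,n)
    if r is None or np.linalg.norm(r[0]-MARK)>5: print("off"); break
E
```

```text
case (array([434.11557, -88.16344], dtype=float32), np.float32(103.74527), np.float32(62.01911), np.float32(19.13723))
grip 60.7 63.2
lifted 60.8 65.5 40.9
down True [429.5 356.7  52.1] 51 [-1.2 -0.1  5.1]
stacked 1 (array([428.98804, 356.66364], dtype=float32), np.float32(103.973854), np.float32(61.932228), np.float32(-11.344978)) 45.65
case (array([640.8844 , 144.42883], dtype=float32), np.float32(104.16462), np.float32(61.831764), np.float32(21.388641))
grip 61.2 64.7
lifted 61.2 65.4 50.0
down True [429.6 356.7  92.4] 91 [-1.2 -0.5  5.3]
stacked 2 (array([429.03455, 356.80505], dtype=float32), np.float32(103.92087), np.float32(61.795082), np.float32(-11.420662)) 53.9333
case (array([642.7159 , -14.52382], dtype=float32), np.float32(103.889046), np.float32(61.773205), np.float32(3.9347458))
grip 61.1 64.6
lifted 61.0 65.3 59.1
down True [429.6 356.6 132.3] 131 [-0.1 -0.3  4.6]
stacked 3 (array([429.02618, 356.6875 ], dtype=float32), np.float32(103.95304), np.float32(61.84721), np.float32(-11.412956)) 63.375
```

```bash
python3 - <<'E'
from h import *
r=stack([639.4,-167.3],-21.3,4)
if r is not None and np.linalg.norm(r[0]-MARK)<5: r=stack([431.0,-317.5],-7.2,5,zt=2.5)
s=arm.read_state(); arm.move_straight([*s['ee_pos'][:2],365]); arm.move_ptp([600,0,330],down(0)); arm.pause(.3)
for n in ("side","top"):
    im=arm.read_camera(n); cv2.imwrite(f"pics/{n}E.png",cv2.resize(im,(800,600),interpolation=cv2.INTER_CUBIC))
    if n=="side": cv2.imwrite("pics/sideE2.png",cv2.resize(im[50:200,100:240],(560,600),interpolation=cv2.INTER_CUBIC))
E
```

```text
case (array([ 641.1865 , -166.62332], dtype=float32), np.float32(103.550026), np.float32(62.01671), np.float32(-21.067986))
grip 60.7 64.7
lifted 60.7 65.3 69.7
down True [429.7 356.6 172.2] 171 [-0.4 -0.5  4.9]
stacked 4 (array([429.41925, 356.521  ], dtype=float32), np.float32(103.610306), np.float32(62.01019), np.float32(-11.373436)) 74.4417
case (array([ 447.81995, -322.73386], dtype=float32), np.float32(103.817635), np.float32(62.100914), np.float32(-7.296562))
grip 60.8 64.1
lifted 61.2 65.8 81.8
down True [429.6 356.5 209.4] 208.5 [-0.4  0.2  4.7]
stacked 5 (array([428.98682, 356.53906], dtype=float32), np.float32(104.0882), np.float32(61.86528), np.float32(-11.273354)) 86.9083
```

View pics/sideE2.png

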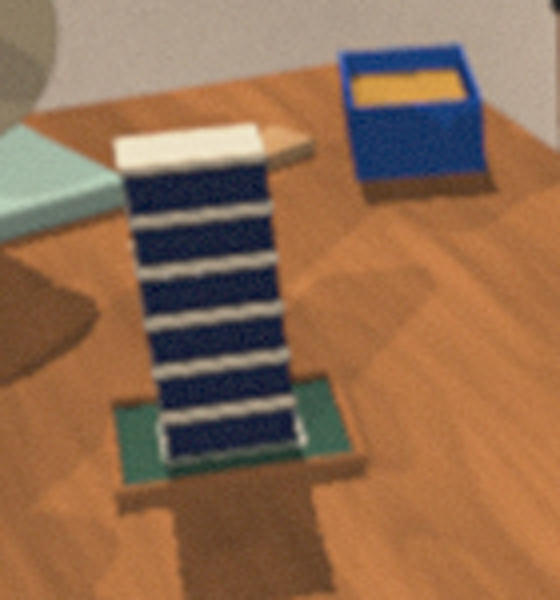

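View pics/topE.png

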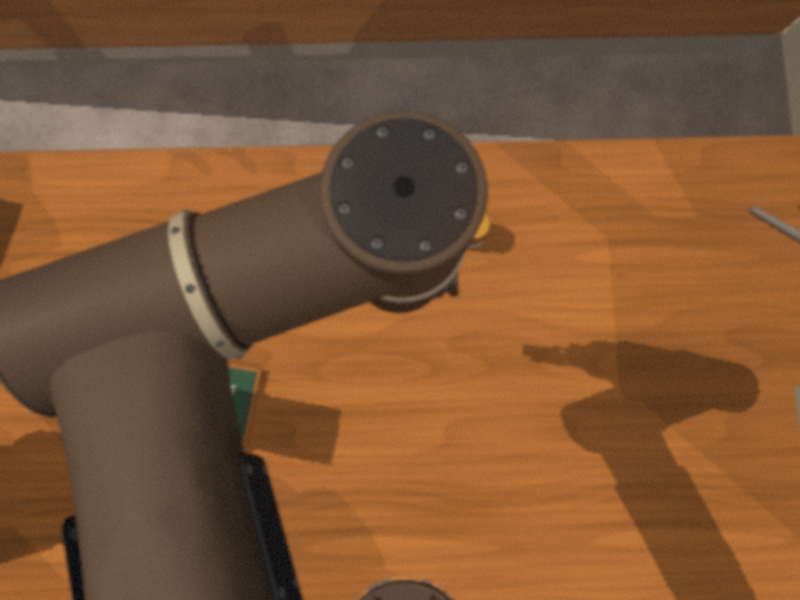

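The side picture shows six cases in a straight column inside the outline, with every lid flush. The knock moved the newly closed case about 18 mm, and re-measuring before the grasp corrected for it. In the top picture the arm hides most of the tray and two of the bystanders, and all the picked-up cases are off the bench.

```bash
python3 -c "
from plant import arm
print(arm.job_done())"
```

```text
the job is handed in; nothing more can be done
None
```

I clipped the lid home on the bench, stacked all six cases in one column inside the outline with the newly closed one on top, and handed the job in after about 87 s of robot time; the hand-in returned no verdict.

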